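# Snap the hose clip shut with the pliers

### The arm

A 6-joint arm with a two-finger parallel gripper is mounted at the origin on a cart in front of the work surface, level with it; the furniture and walls round the work are solid. World frame = base frame: x ahead of the robot, y to its left, z up, the work surface at z = 0. Lengths are in m, angles in rad, forces in N, time in s.
With the tool pointing down it reaches from about 0.3 to 0.875 m from the base axis. Payload 6.4 kg.
Tool frame: the origin (TCP) lies on the centre line of the jaws, within the pads' length; the fingertips stand 25 mm ahead of it and the grasp point (between the pads) lies 6 mm ahead of it; z points along the fingers, y is the line along which they close (so a half turn about z gives the same grasp; the last joint's range is limited). The gripper opens to 85 mm and grips with 20 to 120 N. Pads are 22 mm wide; open, the fingers measure 114 mm over their backs; the gripper's body (76 mm by 85 mm) begins 54 mm behind the grasp point. The pads swing forward as they close: fully open they stand 13 mm farther back than shut.
Start: joints at [-1.346, 0.181, 1.607, -0, 1.354, -0.206], TCP at [0.24, -0.522, 0.256] pointing down, gripper open.
Joint ranges: [-2.99, 2.99], [-0.89, 2.07], [0.3, 2.58], [-1.14, 4.28], [0, 2.63], [-3.12, 3.12]. Speed limits (rad/s): [2.57, 2.57, 3.01, 3.14, 3.14, 3.14].

### API

Orientations are given as a unit quaternion [w, x, y, z].
In Python, from bench import get_obs, camera, hand_in, spot_in gives the robot as it stands.
- The arm moves only by the shell command python3 -m jog 'ROWS'. ROWS is JSON, one flat list of numbers, 7 for each row, row after row: the shift along the tool's x, y, z in m, then the turn, a rotation vector about the tool's x, y, z in rad, then the closure, from 0 (fully open) to 1 (shut). A call has 1 to 20 rows; each row is the pose to reach, as a shift and turn from the pose commanded when the call began, along the tool's axes at that moment; what a row does not reach only later rows make up. A row lasts 1/8 s, in which the tool goes at most 62.5 mm and 10.7 degrees, less where a joint would pass 70% of its speed; a pose out of reach is approached as far as the arm can. A call with a gripper value outside its range is refused whole. The fingers move at their own pace and stop on an object; the grip force is fixed at half the most. Time passes only in rows, so rows that repeat a pose let the fingers close. It gives the time, the measured TCP pose, the force, the opening and the grip force at its end, in the units of the state.
- get_obs(): the state, without advancing time (a new reading comes with each control period).
- camera(name): name is "scene" or "side" or "wrist"; returns a dict with "frame" (420x560x3 uint8, red, green, blue), "mtx" (3x3 intrinsics, pixels), "extrinsics" (4x4, takes a point from camera to world coordinates). Camera axes: x right, y up, looking along -z (the intrinsics and any distortion apply to the point x, -y, -z); pixel columns grow to the right and rows downward; lengths in m; the calibration is good to about 2 mm. The wrist camera is an equidistant fisheye: a pixel r from the principal point sees the ray r / f radians off the axis. A picture is of the moment at which its call begins. There is no depth.
- hand_in(): hands the job in; it is judged then, once.
Trained networks look in a picture, given as the dict that the camera call returned (one of the last four; its "shot" number tells which), for a name from the list of things; names that differ only in an ending like _2 or _b are one class to them, and where a whole thing is asked for, a point or a joint stands for the part that bears it (a point fixed in the world has none). Each returns a list of dicts, best first, with "confidence" (0 to 1); they miss things now and then, are a little off and sometimes report something else, mostly with a low value. They report only what shows in the picture. A call takes as long as a camera call.
- spot_in(picture, name): "xyz" ([x, y, z] in m, in world coordinates, good to about 4 mm: the middle of the surface that is visible of it).
The state is a dict: "time_s": time; "q": joint angles; "dq": joint speeds; "joint_efforts": joint torques, N m; "eef_pos": TCP position; "eef_rot": TCP orientation; "wrist_force": force on the tool from outside, world axes, zero at the start; "torque": the same for the moment, N m; "opening": opening from 0.0 (shut) to 1.0 (fully open); "grasp_force": force on a finger pad.
Only numpy, scipy, OpenCV 4.12 (cv2) and the standard library are available. Lean on these libraries where they do the work, as an engineer would, in place of code of your own. Each camera call takes 0.05 s, during which the arm holds its last target. There are 200 camera calls.

### The job

Two hose tails of a water filter stand on the wooden board, each with a snap hose clip standing open. Take the pliers by their two handles, bring the jaws round the two ears of the clip on the taller pipe and squeeze until the clip snaps shut and stays shut; leave the shorter pipe's clip open. Touch the clip with the pliers only, not with the fingers, then let go of the pliers and leave them lying flat on the board.

Things in the scene. Friction and masses are not known exactly. Their poses are not given: they have to be found in the camera images.
- pliers_grip (a point): Loose pliers, 198 mm long, 0.2 kg, flat on the board, sprung open. Point midway between the 26 mm tall rubber handles, 13 mm above the underside; x points to the jaws. Grip the handles here over their outsides: 65 mm open, 58 mm to carry (6 N), 32 mm shut. Jaw tips are 148 mm ahead, 4 to 22 mm above the underside, 56 mm apart inside; they close 1.2 mm per mm of handle. Let go, they spring open.
- tall_ears (a point): Where the jaw tips go: midway between the ears of the open white clip on the taller pipe (145 mm, 22 mm thick, on a fixed 7 mm high foot starting 20 mm beyond). 28 mm in front of the pipe's axis, 19 mm above the board; x points level from ears to pipe. Ears end 10 mm in front, stand 8 to 38 mm above the board, are 35 mm over their outsides open, 22 mm shut. Press with the pliers on the board.
- tall_clip (a joint): Angle (rad) of each half of the taller pipe's clip: 0 open, 0.14 snapped shut. Let go before about 0.09 it springs open again; beyond that it snaps home by itself and stays. It snaps with the jaw tips about 25 mm apart (handles about 39 mm over the outsides), against roughly 15 to 25 N on each handle with the pliers' spring.
- short_clip (a joint): The same for the like clip on the shorter pipe (85 mm tall): 0 open, 0.14 shut. To be left open.

How it is judged:
By the outcome, as a careful person would: the job done as asked, in the order asked, and still so for the second after the job is handed in, with the robot touching nothing.
It also fails if it takes over 40 s, if anything falls off the work surface, if the arm or the gripper's body presses on something with over 40 N, if the wrist force passes 120 N, or if a joint passes its speed limit or range.

## Working session

There is one attempt and no reset: what is moved stays moved. The work goes in short steps, Python scripts to look and compute and a shell command to move; the robot and the scene stay as the last step left them, time stands still between calls to the robot, and variables do not carry over. Pictures are saved under pics/ and viewed, at most 12 in all, crops included, and the job is handed in when it is done.

```bash
mkdir -p pics; cat > h.py <<'E'
import numpy as np, cv2
from bench import get_obs, camera, hand_in, spot_in
def proj(c,P):
    T=np.linalg.inv(c["extrinsics"]); p=T[:3,:3]@np.array(P)+T[:3,3]; p=p*[1,-1,-1]; q=c["mtx"]@p; return q[:2]/q[2]
def ray(c,uv):
    d=np.linalg.inv(c["mtx"])@[uv[0],uv[1],1]; d=d*[1,-1,-1]; E=np.array(c["extrinsics"]); d=E[:3,:3]@d; return E[:3,3],d/np.linalg.norm(d)
def at_z(c,uv,z):
    o,d=ray(c,uv); return o+d*(z-o[2])/d[2]
def save(c,n,k=1.0):
    im=c["frame"][...,::-1]; cv2.imwrite("pics/"+n,cv2.resize(im,None,fx=k,fy=k,interpolation=cv2.INTER_CUBIC))
E
python3 - <<'E'
from h import *
o=get_obs(); print({k:np.round(v,3) for k,v in o.items()})
ims=[]
for n in ("scene","side"):
    c=camera(n); save(c,n+"0.png",1.4)
    print(n,np.round(c["extrinsics"],3).tolist(),c["mtx"].tolist() if hasattr(c["mtx"],'tolist') else c["mtx"])
    for k in ("pliers_grip","tall_ears","tall_clip","short_clip"):
        for r in spot_in(c,k)[:3]: print(n,k,np.round(r["xyz"],3),round(r["confidence"],2),proj(c,r["xyz"]).round())
E
```

```text
{'time_s': np.float64(0.0), 'q': array([-1.346,  0.182,  1.608,  0.   ,  1.354, -0.206]), 'dq': array([ 0.   ,  0.001,  0.001, -0.001, -0.   , -0.   ]), 'joint_efforts': array([-2.0000e-03, -4.4488e+01, -3.5134e+01, -0.0000e+00,  9.0000e-03,
        0.0000e+00]), 'eef_pos': array([ 0.24 , -0.522,  0.255]), 'eef_rot': array([-0.001,  0.977,  0.214, -0.   ]), 'wrist_force': array([ 0.353, -0.275, -0.279]), 'torque': array([ 0.038,  0.016, -0.028]), 'grasp_force': np.float64(0.0), 'opening': np.float64(1.002)}
scene [[-0.874, 0.24, -0.422, 0.227], [-0.485, -0.47, 0.738, 0.57], [-0.021, 0.85, 0.527, 0.517], [0.0, 0.0, 0.0, 1.0]] [[432.1052798085523, 0.0, 280.8740016874137], [0.0, 432.1052798085523, 212.8626458276212], [0.0, 0.0, 1.0]]
scene tall_ears [ 0.641 -0.232  0.047] 0.71 [296. 180.]
scene tall_clip [ 0.628 -0.231  0.04 ] 0.72 [301. 185.]
scene short_clip [ 0.652 -0.035  0.042] 0.73 [247. 222.]
scene short_clip [ 0.625 -0.23   0.038] 0.44 [302. 185.]
side [[0.992, 0.071, -0.1, 0.49], [-0.122, 0.693, -0.71, -0.717], [0.019, 0.717, 0.697, 0.694], [0.0, 0.0, 0.0, 1.0]] [[416.0983281590521, 0.0, 274.0300460640134], [0.0, 416.0983281590521, 204.60366745001167], [0.0, 0.0, 1.0]]
side pliers_grip [0.49  0.087 0.036] 0.72 [229. 170.]
side tall_ears [ 0.646 -0.251  0.04 ] 0.87 [318. 275.]
side short_clip [ 0.642 -0.042  0.042] 0.57 [298. 200.]
```

View pics/scene0.png

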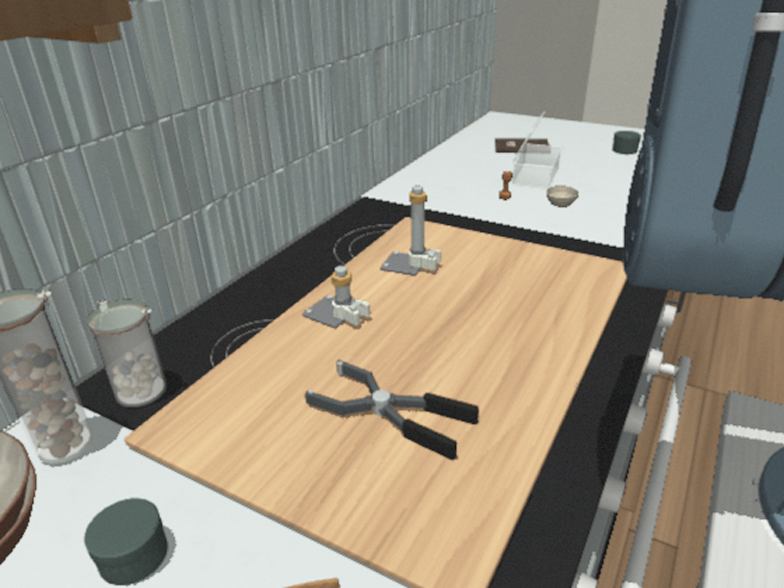

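View pics/side0.png

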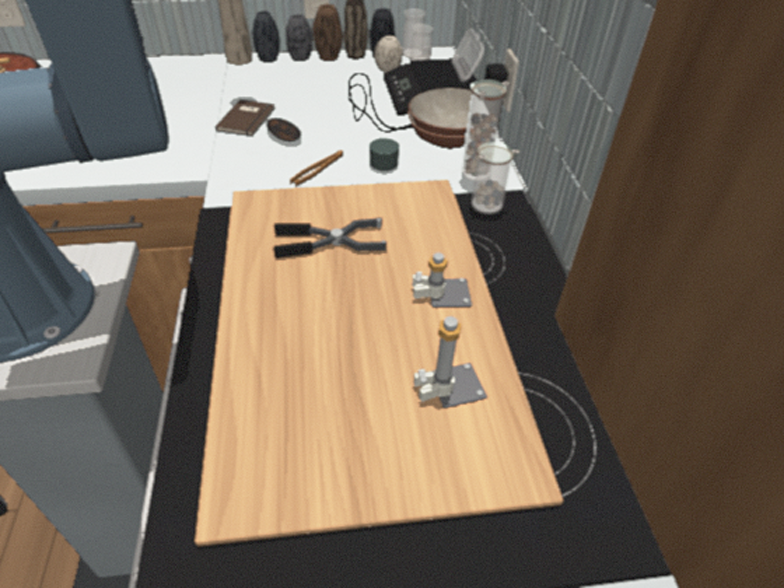

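The scene shows the pliers (jaws towards the wall, +x; pivot at 381,398 scene and 336,233 side). The tall pipe's top is at 418,188 / 451,321, with its clip ears facing the robot at about 422,386 side. I'll triangulate these points.

```bash
cat >> h.py <<'E'
def tri(rs):
    A=np.zeros((3,3));b=np.zeros(3)
    for o,d in rs:
        M=np.eye(3)-np.outer(d,d);A+=M;b+=M@o
    p=np.linalg.solve(A,b); return p,[np.linalg.norm((np.eye(3)-np.outer(d,d))@(p-o)) for o,d in rs]
E
python3 - <<'E'
from h import *
s=camera("scene");d=camera("side")
for n,a,b in [("pivot",(381,398),(336,233)),("jaw-y",(341,368),(385,246)),("jaw+y",(309,399),(380,222)),("h-y end",(477,410),(275,252)),("h+y end",(454,450),(275,229)),("h-y front",(425,402),(312,247)),("h+y front",(404,426),(310,228)),("talltop",(418,188),(451,321)),("shorttop",(342,270),(438,258))]:
    p,e=tri([ray(s,np.array(a)/1.4),ray(d,np.array(b)/1.4)]); print(n,p.round(3),np.round(e,3))
c1=s["frame"][150:230,225:345,::-1]; c2=d["frame"][165:305,260:370,::-1]
a=cv2.resize(c1,None,fx=3.3,fy=3.3,interpolation=3);b=cv2.resize(c2,None,fx=3.3,fy=3.3,interpolation=3)
im=np.zeros((max(a.shape[0],b.shape[0]),a.shape[1]+b.shape[1],3),np.uint8);im[:a.shape[0],:a.shape[1]]=a;im[:b.shape[0],a.shape[1]:]=b
cv2.imwrite("pics/crop0.png",im);print(im.shape)
E
```

```text
pivot [0.516 0.1   0.035] [0.001 0.001]
jaw-y [0.599 0.064 0.027] [0.002 0.002]
jaw+y [0.599 0.134 0.027] [0.001 0.001]
h-y end [0.409 0.063 0.032] [0.001 0.001]
h+y end [0.408 0.13  0.029] [0.001 0.001]
h-y front [0.472 0.074 0.028] [0.002 0.002]
h+y front [0.471 0.125 0.031] [0. 0.]
talltop [ 0.642 -0.242  0.159] [0.002 0.002]
shorttop [ 0.667 -0.053  0.096] [0.001 0.001]
(462, 759, 3)
```

View pics/crop0.png

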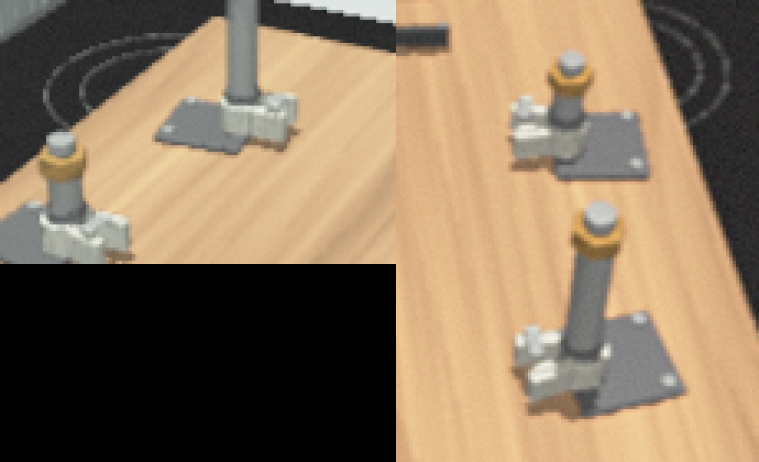

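The crop shows both clips open, with their ears towards the robot and slightly turned. The tall clip's ear ends are at crop 518,345 and 533,388, and its foot corners are clear. I'll work out the ear direction, and meanwhile move above the pliers handles.

```bash
python3 - <<'E'
from h import *
s=camera("scene");d=camera("side")
S=lambda x,y:(225+x/3.3,150+y/3.3)
D=lambda x,y:(260+(x-396)/3.3,165+y/3.3)
for z in(0.017,):
  for n,p in [("bolt1",(640,318)),("bolt2",(669,380)),("cornR",(685,392)),("cornL",(585,413)),("cornT",(643,312))]: print("side",n,at_z(d,D(*p),z).round(4))
  for n,p in [("cT",(190,98)),("cL",(155,139)),("cR",(240,153)),("bolt",(168,128))]: print("scene",n,at_z(s,S(*p),z).round(4))
for n,p in [("ear+y end top",(518,332)),("ear-y end top",(530,375)),("ear+y root",(560,332)),("ear -y root",(575,372))]: print("side",n,at_z(d,D(*p),0.048).round(4))
for n,p in [("ear+y end top?",(270,103)),("ear-y end",(293,97))]: print("scene",n,at_z(s,S(*p),0.048).round(4))
# board corners thickness (side pic, viewed/1.4): top and bottom edge near corner
for p in [(198,540),(198,546),(562,500),(562,507)]: print(at_z(d,np.array(p)/1.4,0.01).round(3))
E
```

```text
side bolt1 [ 0.6901 -0.205   0.017 ]
side bolt2 [ 0.6969 -0.2527  0.017 ]
side cornR [ 0.7043 -0.2622  0.017 ]
side cornL [ 0.6422 -0.2702  0.017 ]
side cornT [ 0.693  -0.2005  0.017 ]
scene cT [ 0.6998 -0.2706  0.017 ]
scene cL [ 0.6915 -0.2031  0.017 ]
scene cR [ 0.6275 -0.2126  0.017 ]
scene bolt [ 0.6913 -0.2217  0.017 ]
side ear+y end top [ 0.6071 -0.2308  0.048 ]
side ear-y end top [ 0.609  -0.2619  0.048 ]
side ear+y root [ 0.6317 -0.2335  0.048 ]
side ear -y root [ 0.635  -0.2626  0.048 ]
scene ear+y end top? [ 0.6162 -0.2371  0.048 ]
scene ear-y end [ 0.6057 -0.2527  0.048 ]
[ 0.324 -0.415  0.01 ]
[ 0.325 -0.422  0.01 ]
[ 0.762 -0.416  0.01 ]
[ 0.759 -0.425  0.01 ]
```

```bash
python3 -m jog '[0.454,-0.4725,0.076,0,0,0.418,0, 0.454,-0.4725,0.076,0,0,0.418,0, 0.454,-0.4725,0.076,0,0,0.418,0, 0.454,-0.4725,0.076,0,0,0.418,0, 0.454,-0.4725,0.076,0,0,0.418,0, 0.454,-0.4725,0.076,0,0,0.418,0, 0.454,-0.4725,0.076,0,0,0.418,0, 0.454,-0.4725,0.076,0,0,0.418,0, 0.454,-0.4725,0.076,0,0,0.418,0, 0.454,-0.4725,0.076,0,0,0.418,0, 0.454,-0.4725,0.076,0,0,0.418,0, 0.454,-0.4725,0.076,0,0,0.418,0, 0.454,-0.4725,0.076,0,0,0.418,0, 0.454,-0.4725,0.076,0,0,0.418,0]'
cat >> h.py <<'E'
def wray(c,uv):
    K=c["mtx"];v=(np.array(uv)-[K[0][2],K[1][2]])/[K[0][0],K[1][1]];t=np.linalg.norm(v)
    d=np.array([np.sin(t)*v[0]/t,-np.sin(t)*v[1]/t,-np.cos(t)]);E=np.array(c["extrinsics"]);return E[:3,3],E[:3,:3]@d
def wproj(c,P):
    T=np.linalg.inv(c["extrinsics"]);p=(T[:3,:3]@np.array(P)+T[:3,3])*[1,-1,-1];t=np.arctan2(np.hypot(p[0],p[1]),p[2]);u=p[:2]/np.hypot(p[0],p[1]);K=c["mtx"];return np.array([K[0][2],K[1][2]])+u*t*[K[0][0],K[1][1]]
def wat_z(c,uv,z):
    o,d=wray(c,uv);return o+d*(z-o[2])/d[2]
E
python3 - <<'E'
from h import *
c=camera("wrist");save(c,"w1.png",1.4);print(c["mtx"],c["extrinsics"].round(3))
for P in [(0.455,0.097,0.023),(0.516,0.1,0.035),(0.614,-0.246,0.03)]: print(P,wproj(c,P)*1.4)
for k in ("pliers_grip","tall_ears"):
    for r in spot_in(c,k)[:3]: print(k,np.round(r["xyz"],3),round(r["confidence"],2))
E
```

```text
time_s: 2.45
eef_pos: [0.4553, 0.0955, 0.1805]
eef_rot: [0.0, 1.0, 0.006, 0.0]
wrist_force: [0.1, 0.1, 0.3]
opening: 0.999
grasp_force: 0.0
[[325.1922621    0.         279.16926086]
 [  0.         325.1922621  213.26004032]
 [  0.           0.           1.        ]] [[ 0.011  0.961  0.276  0.526]
 [-1.     0.01   0.003  0.095]
 [ 0.    -0.276  0.961  0.298]
 [ 0.     0.     0.     1.   ]]
(0.455, 0.097, 0.023) [386.54986323 285.50419082]
(0.516, 0.1, 0.035) [382.05831689 187.63397902]
(0.614, -0.246, 0.03) [810.9029035  107.54299324]
pliers_grip [0.508 0.1   0.044] 0.61
tall_ears [ 0.67  -0.21   0.018] 0.72
```

View pics/w1.png

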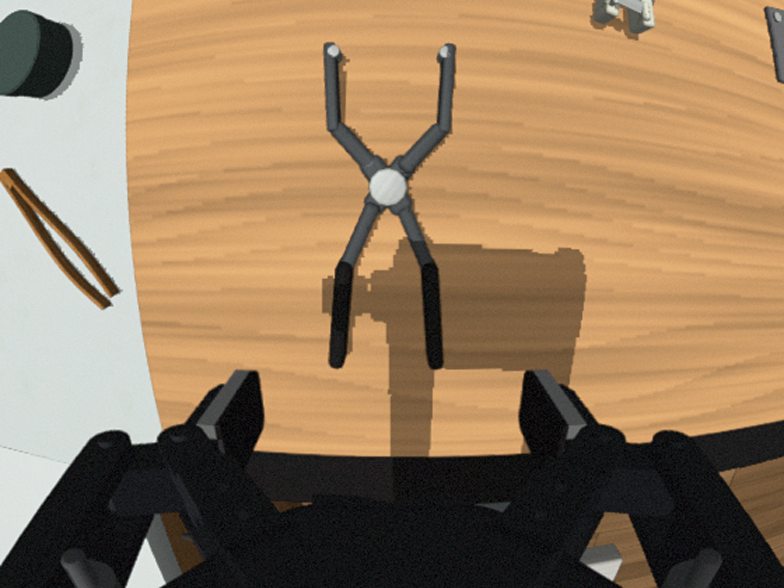

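The wrist view shows the whole pliers: pivot 388,186, handle ends 336,365 and 436,366, jaw ends 332,47 and 448,47, with the fingers straddling them farther back.

```bash
python3 - <<'E'
from h import *
c=camera("wrist");s=camera("scene");d=camera("side")
for n,w,a,b in [("pivot",(388,186),(381,398),(336,233)),("jaw-y",(448,46),(341,366),(385,246)),("jaw+y",(332,46),(309,397),(380,222)),("h-y end",(436,362),(477,410),(275,252)),("h+y end",(336,362),(454,450),(275,229)),("h-y front",(430,264),(425,402),(312,247)),("h+y front",(345,264),(404,426),(310,228))]:
    w=np.array(w)/1.4
    p,e=tri([wray(c,w),ray(d,np.array(b)/1.4)]); print(n,p.round(3),np.round(e,3),"z.036:",wat_z(c,w,0.036).round(3))
E
```

```text
pivot [0.517 0.097 0.038] [0. 0.] z.036: [0.517 0.097 0.036]
jaw-y [0.602 0.063 0.03 ] [0.001 0.001] z.036: [0.601 0.063 0.036]
jaw+y [0.601 0.13  0.031] [0.001 0.001] z.036: [0.6   0.13  0.036]
h-y end [0.408 0.065 0.031] [0.001 0.001] z.036: [0.409 0.066 0.036]
h+y end [0.407 0.129 0.031] [0.001 0.001] z.036: [0.408 0.129 0.036]
h-y front [0.472 0.071 0.031] [0.001 0.001] z.036: [0.472 0.072 0.036]
h+y front [0.471 0.122 0.033] [0. 0.] z.036: [0.471 0.122 0.036]
```

```bash
python3 -m jog '[0.001,-0.0015,0.06,0,0,0,0, 0.001,-0.0015,0.11,0,0,0,0, 0.001,-0.0015,0.13,0,0,0,0, 0.001,-0.0015,0.138,0,0,0,0, 0.001,-0.0015,0.142,0,0,0,0, 0.001,-0.0015,0.142,0,0,0,0]'; python3 -m jog '[0,0,0,0,0,0,0.2, 0,0,0,0,0,0,0.28, 0,0,0,0,0,0,0.32, 0,0,0,0,0,0,0.32, 0,0,0,0,0,0,0.32, 0,0,0,0,0,0,0.32]'
python3 - <<'E'
from h import *
c=camera("wrist");save(c,"w2.png",1.4)
E
```

```text
time_s: 3.5
eef_pos: [0.4571, 0.0979, 0.0391]
eef_rot: [0.0, 1.0, 0.006, 0.001]
wrist_force: [-0.6, 0.4, 0.1]
opening: 1.003
grasp_force: 0.0
time_s: 4.25
eef_pos: [0.4572, 0.098, 0.0398]
eef_rot: [0.0, 1.0, 0.007, 0.001]
wrist_force: [-2.6, 1.5, 10.1]
opening: 0.684
grasp_force: 9.3
```

View pics/w2.png

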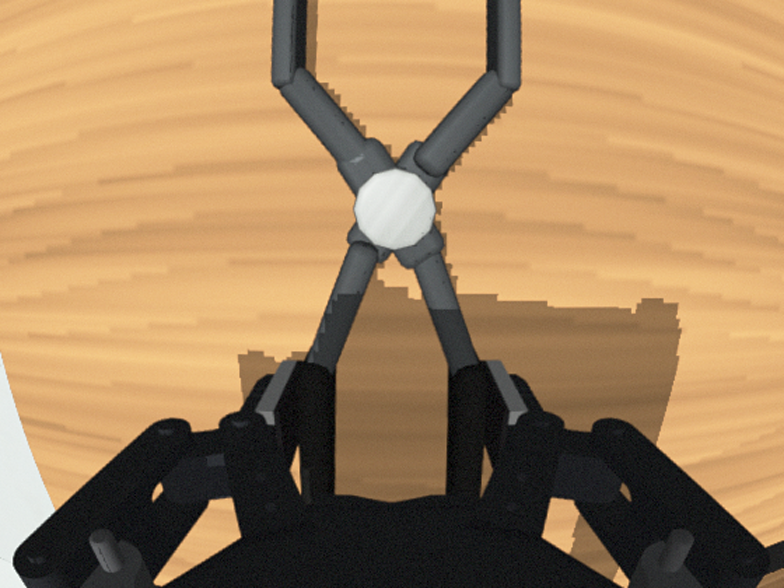

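The pads hold both rubber handles (316,430 and 464,430) symmetrically, with the pivot at 395,208. The pads swung down and load the board with 10 N, so I'll relieve that, then slide back and sideways to stand in front of the tall clip.

```bash
python3 -m jog '[0,0,-0.0015,0,0,0,0.32, -0.02,0,-0.0015,0,0,0,0.32, -0.04,0.01,-0.0015,0,0,0,0.32, -0.055,0.03,-0.0015,0,0,0,0.32, -0.06,0.06,-0.0015,0,0,-0.01,0.32, -0.06,0.09,-0.0015,0,0,-0.02,0.32, -0.06,0.12,-0.0015,0,0,-0.03,0.32, -0.06,0.15,-0.0015,0,0,-0.04,0.32, -0.06,0.18,-0.0015,0,0,-0.05,0.32, -0.06,0.21,-0.0015,0,0,-0.06,0.32, -0.06,0.24,-0.0015,0,0,-0.07,0.32, -0.06,0.27,-0.0015,0,0,-0.085,0.32, -0.06,0.30,-0.0015,0,0,-0.10,0.32, -0.058,0.33,-0.0015,0,0,-0.115,0.32, -0.056,0.355,-0.0015,0,0,-0.127,0.32, -0.054,0.367,-0.0015,0,0,-0.127,0.32, -0.054,0.372,-0.0015,0,0,-0.127,0.32, -0.054,0.372,-0.0015,0,0,-0.127,0.32]'
python3 - <<'E'
from h import *
c=camera("wrist");d=camera("side")
a=cv2.resize(c["frame"][:300,:,::-1],(400,214));
save(c,"w3.png",1.4)
print(d["shot"] if "shot" in d else "")
o=get_obs();q=o["eef_rot"];print(2*np.arctan2(q[2],q[1]))
for P in [(0.614,-0.246,0.03),(0.642,-0.242,0.15)]: print(P,wproj(c,P)*1.4)
E
```

```text
time_s: 6.55
eef_pos: [0.407, -0.2743, 0.0397]
eef_rot: [-0.0, 0.998, 0.07, -0.0]
wrist_force: [-0.1, -1.2, -0.4]
opening: 0.681
grasp_force: 5.5
13
0.14034472410398413
(0.614, -0.246, 0.03) [ 389.68003447 -206.42548078]
(0.642, -0.242, 0.15) [ 388.37290661 -524.78124626]
```

View pics/w3.png

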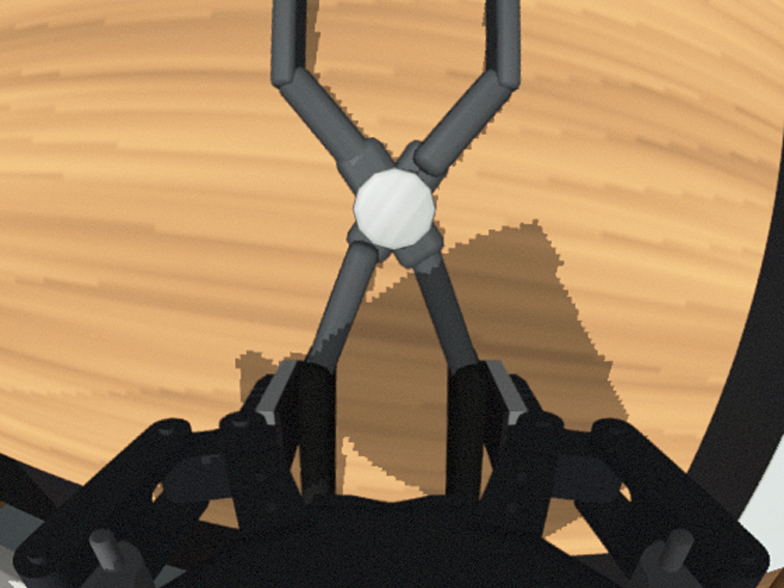

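The wrist view is unchanged (pivot 395,208), so the pliers came along without slipping. Next I'll check jaws against ears in the side view.

```bash
python3 - <<'E'
from h import *
d=camera("side")
x0,y0,k=190,215,4.0
im=cv2.resize(d["frame"][y0:y0+110,x0:x0+190,::-1],None,fx=k,fy=k,interpolation=3)
P=lambda p:tuple(int(round(v)) for v in (proj(d,p)-[x0,y0])*k)
o=get_obs();t=o["eef_pos"];u=np.array([np.cos(.14),np.sin(.14),0])
for s in range(0,21,2): cv2.circle(im,P([t[0]+s*.01*u[0],t[1]+s*.01*u[1],0.03]),2,(0,0,255),-1)
cv2.imwrite("pics/s3.png",im)
E
```

```text
(no output)
```

View pics/s3.png

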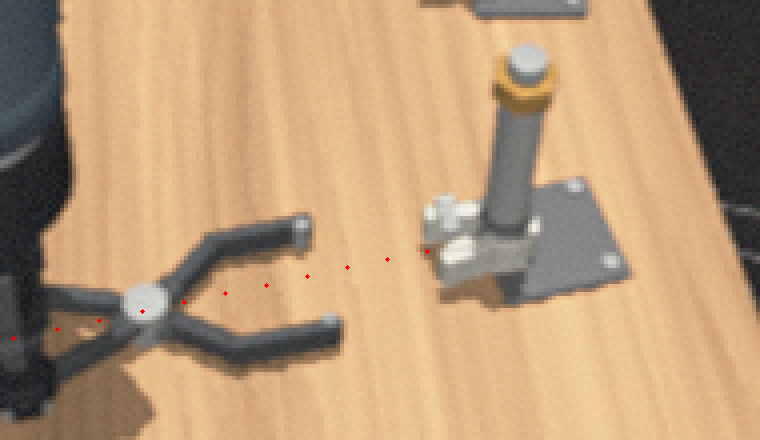

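The jaw tips (mid at about 325,271) and the ears (mid at about 437,254) both lie on the projected axis, so alignment is good. Advancing 62 mm.

```bash
python3 -m jog '[0.012,0,0,0,0,0,0.32, 0.026,0,0,0,0,0,0.32, 0.038,0,0,0,0,0,0.32, 0.046,0,0,0,0,0,0.32, 0.053,0,0,0,0,0,0.32, 0.059,0,0,0,0,0,0.32, 0.062,0,0,0,0,0,0.32, 0.062,0,0,0,0,0,0.32]'
python3 - <<'E'
from h import *
d=camera("side");s=camera("scene")
x0,y0,k=230,205,3.5
im=cv2.resize(d["frame"][y0:y0+100,x0:x0+120,::-1],None,fx=k,fy=k,interpolation=3)
im2=cv2.resize(s["frame"][150:250,260:360,::-1],None,fx=k,fy=k,interpolation=3)
cv2.imwrite("pics/s4.png",np.hstack([im,im2]))
E
```

```text
time_s: 7.7
eef_pos: [0.4685, -0.266, 0.0397]
eef_rot: [-0.0, 0.998, 0.07, 0.0]
wrist_force: [0.4, -0.1, -1.5]
opening: 0.682
grasp_force: 5.7
```

View pics/s4.png

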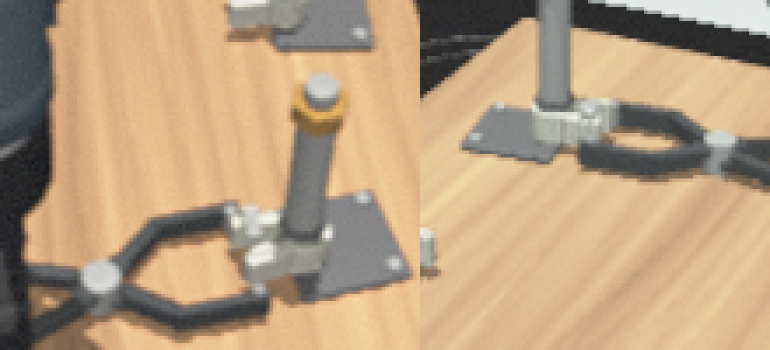

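The jaw tips now stand on either side of the ears, with +y tip at 230,215 and -y tip at 262,298 in the left crop and no contact force. Squeezing in stages, raising slightly for the pad swing.

```bash
python3 -m jog '[0,0,0,0,0,0,0.36, 0,0,-0.0005,0,0,0,0.40, 0,0,-0.001,0,0,0,0.44, 0,0,-0.001,0,0,0,0.46, 0,0,-0.001,0,0,0,0.46, 0,0,-0.001,0,0,0,0.46]'
```

```text
time_s: 8.55
eef_pos: [0.4687, -0.2668, 0.0415]
eef_rot: [0.001, 0.998, 0.07, 0.0]
wrist_force: [-2.2, -2.0, 6.2]
opening: 0.546
grasp_force: 12.3
```

```bash
python3 -m jog '[0,0,-0.0005,0,0,0,0.49, 0,0,-0.001,0,0,0,0.52, 0,0,-0.001,0,0,0,0.55, 0,0,-0.0015,0,0,0,0.57, 0,0,-0.0015,0,0,0,0.58, 0,0,-0.0015,0,0,0,0.58, 0,0,-0.0015,0,0,0,0.58]'
python3 - <<'E'
from h import *
d=camera("side");s=camera("scene")
x0,y0,k=230,205,3.5
im=cv2.resize(d["frame"][y0:y0+100,x0:x0+120,::-1],None,fx=k,fy=k,interpolation=3)
im2=cv2.resize(s["frame"][150:250,260:360,::-1],None,fx=k,fy=k,interpolation=3)
cv2.imwrite("pics/s5.png",np.hstack([im,im2]))
E
```

```text
time_s: 9.43
eef_pos: [0.4681, -0.2669, 0.043]
eef_rot: [0.001, 0.998, 0.07, -0.0]
wrist_force: [-6.6, -2.9, 8.7]
opening: 0.425
grasp_force: 31.8
```

View pics/s5.png

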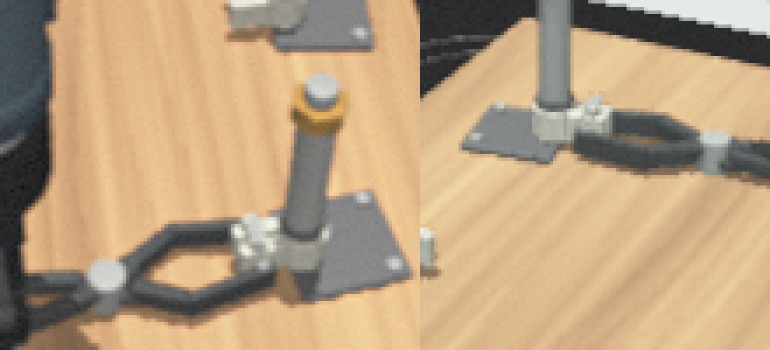

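The ears now look closed together (240–275, 245 in the left crop), and the opening of 36 mm is past the snap point. I'll release, keeping the pads level with the handles.

```bash
python3 -m jog '[0,0,0.0005,0,0,0,0.50, 0,0,0.0015,0,0,0,0.40, 0,0,0.0025,0,0,0,0.32, 0,0,0.0025,0,0,0,0.25, 0,0,0.0025,0,0,0,0.1, 0,0,0.0025,0,0,0,0, 0,0,0.0025,0,0,0,0, 0,0,0.0025,0,0,0,0]'
python3 - <<'E'
from h import *
c=camera("wrist");save(c,"w6.png",1.4)
E
```

```text
time_s: 10.52
eef_pos: [0.4686, -0.2661, 0.0399]
eef_rot: [0.0, 0.998, 0.07, 0.0]
wrist_force: [0.2, 0.1, 0.2]
opening: 1.002
grasp_force: 0.0
```

View pics/w6.png

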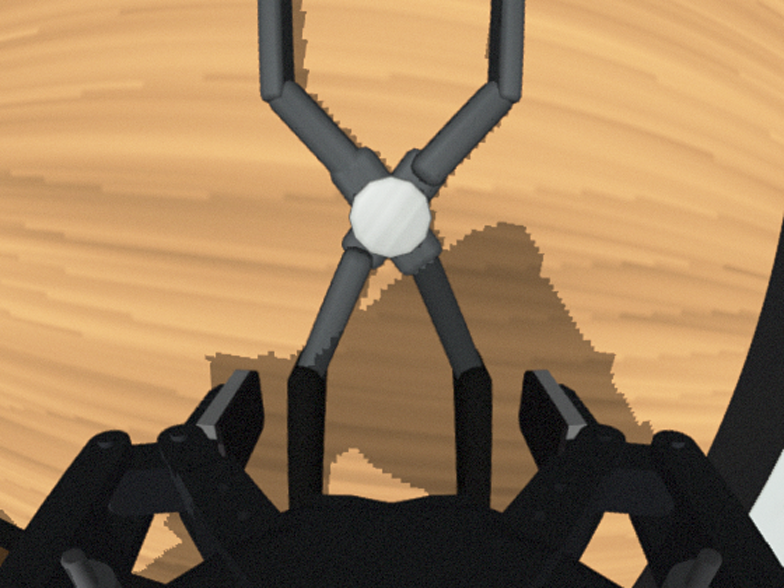

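The fingers are clear of both handles (gap at 258–290 left and 490–520 right), and the pliers have sprung open. Lifting straight up, then checking the clip.

```bash
python3 -m jog '[0,0,-0.01,0,0,0,0, 0,0,-0.03,0,0,0,0, 0,0,-0.07,0,0,0,0, 0,0,-0.12,0,0,0,0, -0.02,0,-0.15,0,0,0,0, -0.03,0,-0.17,0,0,0,0, -0.03,0,-0.17,0,0,0,0]'
python3 - <<'E'
from h import *
d=camera("side");s=camera("scene");k=3
im=cv2.resize(d["frame"][170:310,215:345,::-1],None,fx=k,fy=k,interpolation=3)
im2=cv2.resize(s["frame"][140:280,225:350,::-1],None,fx=k,fy=k,interpolation=3)
cv2.imwrite("pics/s7.png",np.hstack([im,im2]))
E
```

```text
time_s: 11.45
eef_pos: [0.4393, -0.2712, 0.2122]
eef_rot: [0.002, 0.998, 0.069, 0.002]
wrist_force: [0.2, -0.3, -0.1]
opening: 0.999
grasp_force: 0.0
```

View pics/s7.png

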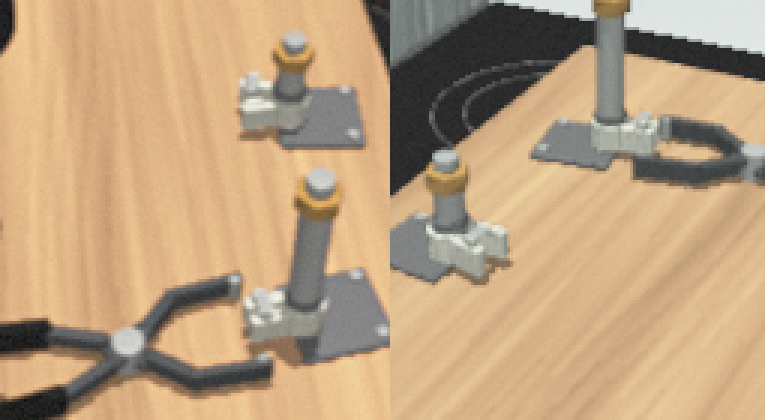

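The tall clip's ears stay together (265,310 left; 630,133 right) with the jaws sprung apart. The short clip's ears are still open (485,255 right), and the pliers lie flat.

```bash
python3 -c "
from bench import hand_in
print(hand_in())"
```

```text
the job is handed in; nothing more can be done
None
```

The clip on the taller pipe was squeezed with the pliers and stayed shut in the last pictures, the shorter pipe's clip is still open, and the pliers lie released on the board; I handed the job in at about 11.5 s, and no verdict was returned.

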